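# Clamp a battery pack in the test nest to the clutch's first slip

### The job

Set the blue battery pack gently and flat into the test nest, between the brass jaw and the steel stop, lengthwise along the nest, and let go of it. Then turn the black clutch knob clockwise to close the jaw until the knob's drag clutch first slips, stop right there (never let it slip more than about a tenth of a turn), and let go of the knob. Leave the other things on the bench alone.

Things in the scene. Friction and masses are not known exactly. Their poses are not given: they have to be found in the camera images.
- pack: The blue shrink-wrapped battery pack with a green circuit board on top, 70 (its x) x 40 (its y) x 40 (its z) mm, about 200 g, loose, standing flat on the bench. Origin: centre of its underside, z up. Grip it across its 40 mm width. Both ends are alike: it may go in either way round.
- fixture: The test nest: an aluminium plate 240 (x) x 90 (y) x 12 (z) mm fixed to the bench, yaw varying. Origin: centre of its underside. In its frame, mm: dark gear housing with the knob at -x (x -86 to -24, y -28 to 28, top z 46; knob axis x -55, y 0), then the brass jaw, the nest, and the fixed steel stop (34 wide, top z 42), whose face lies at x 76 to 84: set anew each time, not measured.
- nest (a point): Where the centre of the pack's underside goes: on the plate's top (plate x 38, y 0, z 12 mm), pack lengthwise along the plate's x; its one end is then 3 mm from the open jaw, its other 3 to 11 mm from the stop. Two white side guides run along the nest (plate x 13 to 71 mm, inner faces at y -23 and +23, outer at -33 and +33, top z 20), so the pack has 3 mm on each side.
- jaw: The brass jaw, 14 (x) x 34 (y) mm, top 40 mm above the bench. Origin: in its pressing face (which looks to the plate's +x), at plate-top height. Fully open at the start, with this face at x = 0 of the plate; it only moves along the plate's x, 7 mm for each radian that the collar turns clockwise from above, up to 30 mm. It stays where it is left.
- knob_top (a point): Centre of the top of the black knob, on its upright axis, 95 mm above the bench. The knob is a round fluted barrel 32 mm across and 36 mm tall (59 to 95 mm above the bench) on a flange 40 mm across (54 to 59 mm). It stays at this height, can be gripped at any yaw and regripped after a partial turn; grip it firmly (40 N or so) lest the fingers slip instead. Clockwise from above closes the jaw.
- knob_axis (a point): On the knob's axis at the top of the aluminium collar (52 mm across, 46 to 53 mm above the bench). The knob drives the collar through a drag clutch: turning both takes about 0.18 N m; once the jaw is tight (after 0.8 to 2.1 rad) the torque climbs to about 0.34 N m, where the clutch slips: the knob turns on, the collar stands still, the torque stays level. It holds where it is left.
- knob_mark (a point): White mark on the rim of the knob's flange, 20 mm from the axis. It turns with the knob.
- collar_mark (a point): Point by the red mark on the collar, 20 mm from the axis, turning with the collar; straight under knob_mark at the start, when both point to the plate's +x. The horizontal distance of the two marks shows how far the clutch has slipped: 2 mm is 0.1 rad, 12.4 mm a tenth of a turn.
- tray: Bystander: clear plastic parts tray, 110 x 80 x 35 mm. Origin: centre of its underside.
- reel: Bystander: yellow tape reel lying flat, 70 mm across, 22 mm tall. Origin: centre of its underside.
- driver: Bystander: screwdriver with orange handle, 200 mm long, lying along its x. Origin: under its middle.
- flux: Bystander: small amber jar with red cap, 40 mm across, 75 mm tall. Origin: centre of its underside.
There are look-alikes about, which are no part of the job. What is meant by the pack is not pink, and is the smaller of those in its own colour.

How it is judged:
By the outcome, as a careful person would: the job done as asked, in the order asked, and still so for the second after the job is handed in, with the robot touching nothing.
It also fails if it takes over 61 s, if anything falls off the work surface, if the arm or the gripper's body presses on something with over 40 N, if the wrist force passes 120 N, or if a joint passes its speed limit or range.

### The arm

A 6-joint arm with a two-finger parallel gripper is mounted at the origin on the work surface. World frame = base frame: x ahead of the robot, y to its left, z up, the work surface at z = 0. Lengths are in m, angles in rad, forces in N, time in s.
With the tool pointing down it reaches from about 0.25 to 0.8 m from the base axis. Payload 8.5 kg.
Tool frame: the origin (TCP) lies at the very end of the fingers, on their centre line; the grasp point (between the pads) lies 19 mm behind it; z points along the fingers, y is the line along which they close (so a half turn about z gives the same grasp; the last joint's range is limited). The gripper opens to 85 mm and grips with 20 to 120 N. Pads are 22 mm wide; open, the fingers measure 114 mm over their backs; the gripper's body (76 mm by 85 mm) begins 54 mm behind the grasp point. The pads swing forward as they close: fully open they stand 13 mm farther back than shut.
Start: joints at [1.306, 0.238, -0.013, 1.319, 0, 1.571], TCP at [0.137, 0.507, 0.231] pointing down, gripper open.
Joint ranges: [-2.66, 2.66], [-1.03, 1.9], [-1.14, 1.46], [-1.82, 2.27], [-1.45, 1.34], [-3.14, 3.14]. Speed limits (rad/s): [2.22, 2.22, 2.79, 3.14, 3.14, 3.14].

### API

Orientations are given as a unit quaternion [w, x, y, z].
In Python, from station import readout, vision, workorder, spotter gives the robot as it stands.
- The arm moves only by the tool move_arm, never from a script. Its argument "moves" is a list of rows, each an object with "grip": the opening, from -1 (shut) to 1 (fully open); "offset": the shift along the tool's x, y, z normalised to -1 to 1, where 1 is 0.05 m, a list of three; "rotation": the turn, a rotation vector about the tool's x, y, z normalised to -1 to 1, where 1 is 6 degrees, a list of three. A call has 1 to 20 rows; each row shifts and turns the commanded pose from where the row before left it, along the tool's axes as they then stand; what a row does not reach is not made up. A row lasts 1/10 s, in which the tool goes at most 50 mm and 8.59 degrees, less where a joint would pass 70% of its speed; a pose out of reach is approached as far as the arm can. A call with a number of a shift or a turn outside -1 to 1 is refused whole. A call with a gripper value outside its range is refused whole. The fingers move at their own pace and stop on an object; "newtons" is the grip in N (left out, the last holds). Time passes only in rows, so rows that do not move let the fingers close. It gives the time, the measured TCP pose, the force, the opening and the grip force at its end, in the units of the state.
- readout.get_obs(): the state, without advancing time (a new reading comes with each control period).
- vision.read_camera(name): name is "scene" or "side" or "wrist"; returns the picture (384x512x3 uint8, red, green, blue); there is no depth.
- vision.calibration(name): a dict with "camera_matrix" (3x3 intrinsics, pixels), "T" (4x4, takes a point from camera to world coordinates). Camera axes: x right, y up, looking along -z (the intrinsics and any distortion apply to the point x, -y, -z); pixel columns grow to the right and rows downward; lengths in m; the calibration is good to about 2 mm. A picture is of the moment at which its call begins: read the wrist's pose just before it. calibration takes no time and is no camera call; for the wrist camera it gives the pose at the moment of the call.
- workorder.job_done(): hands the job in; it is judged then, once.
Trained networks look in the newest picture that a camera, given by its name, has taken for a name from the list of things; names that differ only in an ending like _2 or _b are one class to them, and where a whole thing is asked for, a point or a joint stands for the part that bears it (a point fixed in the world has none). Each returns a list of dicts, best first, with "p" (0 to 1); they miss things now and then, are a little off and sometimes report something else, mostly with a low value. They report only what shows in the picture. A call takes as long as a camera call. They do not tell look-alikes from the thing itself.
- spotter.spot_in(camera, label): "rect" ([centre column, centre row, width, height] in pixels, round what is visible of it).
- spotter.landmark_of(camera, label): "point" ([row, column] in pixels: a listed point, or the origin of a listed thing).
The state is a dict: "t": time; "qpos": joint angles; "qvel": joint speeds; "effort": joint torques, N m; "position": TCP position; "orientation": TCP orientation; "wrist_force": force on the tool from outside, world axes, zero at the start; "wrist_torque": the same for the moment, N m; "finger_gap": finger opening in m; "finger_force": force on a finger pad.
Only numpy, scipy, OpenCV 4.12 (cv2) and the standard library are available. Lean on these libraries where they do the work, as an engineer would, in place of code of your own. Each camera call takes 0.05 s, during which the arm holds its last target. There are 200 camera calls.

## Working session

There is one attempt and no reset: what is moved stays moved. The work goes in short steps, Python scripts to look and compute and a tool call to move; the robot and the scene stay as the last step left them, time stands still between calls to the robot, and variables do not carry over. Pictures are saved under pics/ and viewed, at most 10 in all, crops included, and the job is handed in when it is done.

Besides the shell and the picture viewer there is one more tool, called by a JSON object that holds its "method" and its "body", one argument or row to a line. move_arm: Moves the arm, as the interface text tells. Scaled input: -1 to 1 covers 0.05 m each way for a shift and 6 degrees each way for a turn. Its arguments: {"type":"object","properties":{"moves":{"type":"array","items":{"type":"object","properties":{"grip":{"type":"number"},"offset":{"type":"array","items":{"type":"number","minimum":-1,"maximum":1}},"rotation":{"type":"array","items":{"type":"number","minimum":-1,"maximum":1}}}}},"newtons":{"type":"number"}},"required":["moves"]}

```bash
mkdir -p pics; cat > h.py <<'E'
import numpy as np, cv2
from station import readout, vision, workorder, spotter
def ray(cam,row,col):
    c=vision.calibration(cam); K=np.array(c["camera_matrix"]);T=np.array(c["T"])
    d=c.get("dist",c.get("distortion"))
    p=np.linalg.inv(K)@[col,row,1]; v=T[:3,:3]@[p[0],-p[1],-p[2]]
    return T[:3,3],v
def at(cam,row,col,z):
    o,v=ray(cam,row,col); return o+v*(z-o[2])/v[2]
def proj(cam,P):
    c=vision.calibration(cam); K=np.array(c["camera_matrix"]);T=np.array(c["T"])
    q=np.linalg.inv(T)@np.append(P,1); q=K@[q[0],-q[1],-q[2]]; return q[:2]/q[2]
def save(cam,name):
    im=vision.read_camera(cam); cv2.imwrite("pics/"+name,im[:,:,::-1]); return im
E
python3 - <<'E'
from h import *
print(vision.calibration("scene"),vision.calibration("scene").keys())
s=save("scene","s0.png");w=save("side","d0.png")
cv2.imwrite("pics/both.png",np.vstack([s,w])[:,:,::-1][:, :]) if 0 else None
cv2.imwrite("pics/b.png",cv2.resize(np.hstack([s,w]),(800,300))[:,:,::-1])
z=dict(pack=0,fixture=0,nest=.012,jaw=.012,knob_top=.095,knob_mark=.059,collar_mark=.053,tray=0,reel=0,driver=0,flux=0)
for c in("scene","side"):
  for n,h in z.items():
    for r in spotter.landmark_of(c,n)[:4]:
      if r["p"]>.2: print(c,n,np.round(r["point"]),round(r["p"],2),at(c,*r["point"],h).round(3)[:2])
print(readout.get_obs())
E
```

```text
{'camera_matrix': array([[437.91230731,   0.        , 257.05624808],
       [  0.        , 437.91230731, 188.82355224],
       [  0.        ,   0.        ,   1.        ]]), 'T': array([[ 0.30938175, -0.76948434,  0.55872783,  1.37423913],
       [ 0.95088172,  0.25671997, -0.17297054, -0.27995956],
       [-0.01033847,  0.58479801,  0.81111307,  1.20755541],
       [ 0.        ,  0.        ,  0.        ,  1.        ]])} dict_keys(['camera_matrix', 'T'])
scene pack [176. 165.] 0.87 [ 0.388 -0.308]
scene pack [187. 200.] 0.85 [ 0.473 -0.204]
scene pack [207. 236.] 0.7 [ 0.591 -0.11 ]
scene fixture [192. 292.] 0.78 [0.591 0.087]
scene nest [203. 296.] 0.92 [0.647 0.079]
scene nest [173. 293.] 0.33 [0.525 0.114]
scene jaw [192. 294.] 0.41 [0.601 0.087]
scene knob_top [164. 295.] 0.62 [0.554 0.106]
scene knob_top [174. 294.] 0.25 [0.59  0.088]
scene knob_mark [177. 294.] 0.61 [0.577 0.094]
scene collar_mark [177. 293.] 0.54 [0.57  0.095]
scene collar_mark [200. 294.] 0.46 [0.657 0.065]
scene tray [270. 217.] 0.68 [ 0.79  -0.228]
scene reel [176. 381.] 0.62 [0.625 0.4  ]
scene reel [176. 2
[... 879 characters left out ...]
 0.069]
{'t': 1.2, 'qpos': array([ 1.30597964e+00,  2.38186609e-01, -1.34714789e-02,  1.31919337e+00,
       -8.98694004e-06,  1.57078195e+00]), 'qvel': array([-0.00026254,  0.00060577,  0.00110534, -0.00032095, -0.00016671,
        0.00193787]), 'effort': array([ 7.26246180e-04, -5.38589644e+01,  3.46691501e+01,  3.07952170e-03,
        1.12408634e-04,  1.68323936e-05]), 'position': array([0.13740514, 0.50667222, 0.23129437]), 'orientation': array([ 8.14733637e-07,  1.32014658e-01,  9.91247764e-01, -2.79171335e-05]), 'wrist_force': array([0.01235837, 0.2319868 , 0.23452574]), 'wrist_torque': array([0.01018562, 0.01722705, 0.01328499]), 'finger_force': 0.0, 'finger_gap': 0.08524522624836557}
```

View pics/s0.png

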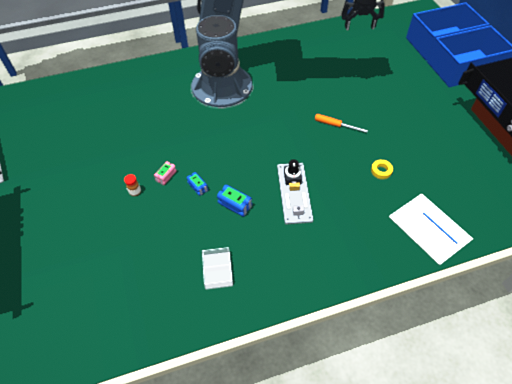

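View pics/d0.png

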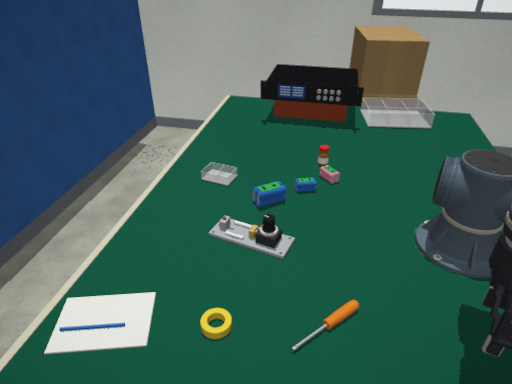

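The pack detections in the scene view are blue at (197,183), a larger blue at (235,199) and pink at (165,172). The smaller blue one at (197,183), about (0.473, -0.21), fits the description. I'll confirm it with a crop and measure its size and yaw.

```bash
python3 - <<'E'
from h import *
im=cv2.imread("pics/s0.png")[:,:,::-1]; sd=cv2.imread("pics/d0.png")[:,:,::-1]
a=cv2.resize(im[150:225,140:320],None,fx=4,fy=4,interpolation=cv2.INTER_CUBIC)
b=cv2.resize(sd[160:256,200:345],None,fx=3,fy=3,interpolation=cv2.INTER_CUBIC)
b=np.pad(b,((0,0),(0,a.shape[1]-b.shape[1]),(0,0)))
cv2.imwrite("pics/c1.png",np.vstack([a,b])[:,:,::-1])
hsv=cv2.cvtColor(im.copy(),cv2.COLOR_RGB2HSV)
for (c0,c1,r0,r1) in((185,212,168,198),(214,256,180,218)):
  m=np.zeros(im.shape[:2],bool); m[r0:r1,c0:c1]=True
  m&=(hsv[...,0]>95)&(hsv[...,0]<130)&(hsv[...,1]>100)&(hsv[...,2]>60)
  rc=np.argwhere(m); P=np.array([at("scene",r,c,.02)[:2] for r,c in rc]).astype(np.float32)
  print(cv2.minAreaRect(P))
for h in (0,):
  for n in("scene",):
    pass
E
```

```text
((0.4691266119480133, -0.21214726567268372), (0.0963161438703537, 0.04815614968538284), 20.45820426940918)
((0.5733764171600342, -0.11223655939102173), (0.12458235770463943, 0.07903792709112167), 39.29875564575195)
```

View pics/c1.png

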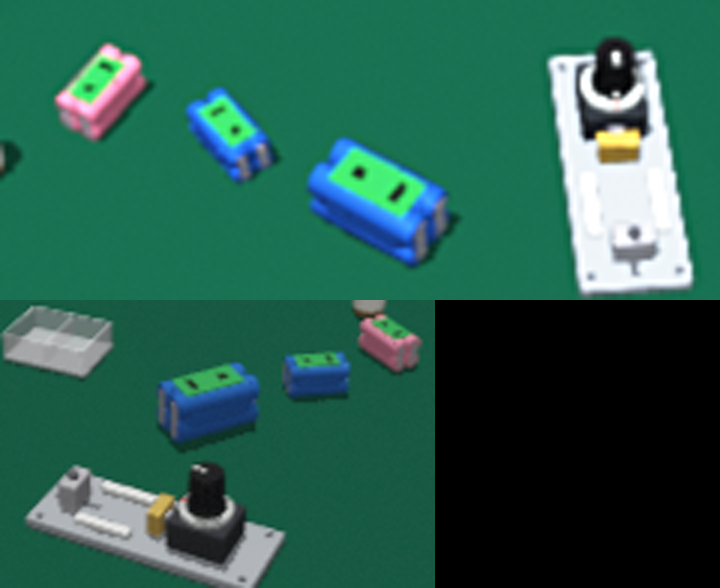

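The crop confirms it: the small blue pack at crop (230,133), which is image (197,183), is clearly smaller than the other blue one at (235,199). The fixture's knob is at the robot end and the stop is farther out. I'll move above the pack.

{"method": "move_arm", "body": {
  "moves": [
    {"offset": [-0.3,-0.35,0]},
    {"offset": [-0.6,-0.7,0]},
    {"offset": [-0.6,-0.7,0]},
    {"offset": [-0.6,-0.7,0]},
    {"offset": [-0.6,-0.7,0]},
    {"offset": [-0.6,-0.7,0]},
    {"offset": [-0.6,-0.7,0]},
    {"offset": [-0.6,-0.7,0]},
    {"offset": [-0.6,-0.7,0]},
    {"offset": [-0.6,-0.7,0]},
    {"offset": [-0.6,-0.7,0]},
    {"offset": [-0.6,-0.7,0]},
    {"offset": [-0.6,-0.7,0]},
    {"offset": [-0.6,-0.7,0]},
    {"offset": [-0.6,-0.7,0]},
    {"offset": [-0.6,-0.7,0]},
    {"offset": [-0.6,-0.7,0]},
    {"offset": [-0.3,-0.35,0]},
    {"rotation": [0,0,-1]},
    {"rotation": [0,0,-1]}
  ]
}}

```text
invalid input at $.moves[0]: expected keys grip, offset, rotation
```

{"method": "move_arm", "body": {
  "moves": [
    {"rotation": [0,0,-1]},
    {"rotation": [0,0,-1]},
    {"rotation": [0,0,-1]},
    {"rotation": [0,0,-1]},
    {},
    {}
  ]
}}

```text
invalid input at $.moves[0]: expected keys grip, offset, rotation
```

```bash
python3 - <<'E'
from h import *
o=readout.get_obs(); print(o["t"],o["qpos"].round(2),o["position"].round(4),o["orientation"].round(4))
save("wrist","w1.png")
for r in spotter.landmark_of("wrist","pack"): print(r, at("wrist",*r["point"],0).round(4))
for r in spotter.spot_in("wrist","pack"): print(r)
E
```

```text
1.2 [ 1.31  0.24 -0.01  1.32 -0.    1.57] [0.1374 0.5067 0.2313] [ 0.      0.132   0.9912 -0.    ]
```

View pics/w1.png

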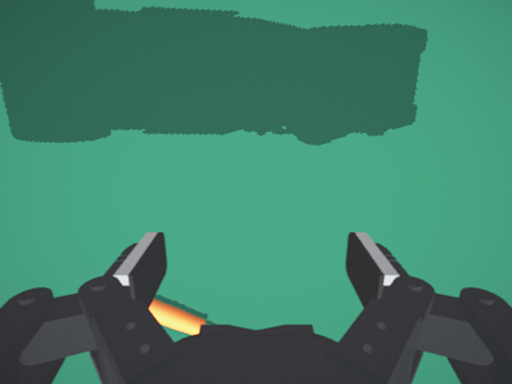

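The move was refused because every row needs all three keys, so the arm hasn't moved. The wrist picture shows bare bench and the fingers at (145,255) and (370,255). I'll resend it.

{"method": "move_arm", "body": {
  "moves": [
    {"grip": 1,"rotation": [0,0,0],"offset": [-0.3,-0.35,0]},
    {"grip": 1,"rotation": [0,0,0],"offset": [-0.6,-0.7,0]},
    {"grip": 1,"rotation": [0,0,0],"offset": [-0.6,-0.7,0]},
    {"grip": 1,"rotation": [0,0,0],"offset": [-0.6,-0.7,0]},
    {"grip": 1,"rotation": [0,0,0],"offset": [-0.6,-0.7,0]},
    {"grip": 1,"rotation": [0,0,0],"offset": [-0.6,-0.7,0]},
    {"grip": 1,"rotation": [0,0,0],"offset": [-0.6,-0.7,0]},
    {"grip": 1,"rotation": [0,0,0],"offset": [-0.6,-0.7,0]},
    {"grip": 1,"rotation": [0,0,0],"offset": [-0.6,-0.7,0]},
    {"grip": 1,"rotation": [0,0,0],"offset": [-0.6,-0.7,0]},
    {"grip": 1,"rotation": [0,0,0],"offset": [-0.6,-0.7,0]},
    {"grip": 1,"rotation": [0,0,0],"offset": [-0.6,-0.7,0]},
    {"grip": 1,"rotation": [0,0,0],"offset": [-0.6,-0.7,0]},
    {"grip": 1,"rotation": [0,0,0],"offset": [-0.6,-0.7,0]},
    {"grip": 1,"rotation": [0,0,0],"offset": [-0.6,-0.7,0]},
    {"grip": 1,"rotation": [0,0,0],"offset": [-0.6,-0.7,0]},
    {"grip": 1,"rotation": [0,0,0],"offset": [-0.6,-0.7,0]},
    {"grip": 1,"rotation": [0,0,0],"offset": [-0.3,-0.35,0]},
    {"grip": 1,"offset": [0,0,0],"rotation": [0,0,-1]},
    {"grip": 1,"offset": [0,0,0],"rotation": [0,0,-1]}
  ]
}}

```text
t: 3.35
position: [0.474, -0.2021, 0.2308]
orientation: [-0.0, 0.026, 1.0, 0.0]
wrist_force: [0.2, 0.8, 0.4]
finger_gap: 0.0854
finger_force: 0.0
```

{"method": "move_arm", "body": {
  "moves": [
    {"grip": 1,"offset": [0,0,0],"rotation": [0,0,-1]},
    {"grip": 1,"offset": [0,0,0],"rotation": [0,0,-1]},
    {"grip": 1,"offset": [0,0,0],"rotation": [0,0,-1]},
    {"grip": 1,"offset": [0,0,0],"rotation": [0,0,-1]},
    {"grip": 1,"offset": [0,0,0],"rotation": [0,0,0]},
    {"grip": 1,"offset": [0,0,0],"rotation": [0,0,0]}
  ]
}}

```text
t: 3.95
position: [0.4739, -0.2011, 0.2314]
orientation: [0.0, -0.179, 0.984, -0.0]
wrist_force: [-0.3, -0.3, 0.0]
finger_gap: 0.0855
finger_force: 0.0
```

```bash
python3 - <<'E'
from h import *
o=readout.get_obs(); print(o["t"],o["qpos"].round(2),o["position"].round(4),o["orientation"].round(4))
save("wrist","w2.png")
for r in spotter.landmark_of("wrist","pack"): print(r, at("wrist",*r["point"],0).round(4))
for r in spotter.spot_in("wrist","pack"): print(r)
E
```

```text
3.95 [-0.4   0.22 -0.04  1.31 -0.   -0.76] [ 0.4739 -0.2011  0.2314] [ 0.000e+00 -1.793e-01  9.838e-01 -1.000e-04]
{'point': [50.8, 197.6], 'p': 0.85} [ 0.3898 -0.3031  0.    ]
{'point': [143.3, 246.1], 'p': 0.84} [ 0.4696 -0.2154  0.    ]
{'point': [246.1, 287.0], 'p': 0.82} [ 0.5823 -0.1148 -0.    ]
{'rect': [245.9, 147.7, 43.1, 65.5], 'p': 0.91}
{'rect': [290.5, 258.6, 63.7, 96.1], 'p': 0.83}
{'rect': [188.9, 45.8, 75.5, 58.1], 'p': 0.59}
```

View pics/w2.png

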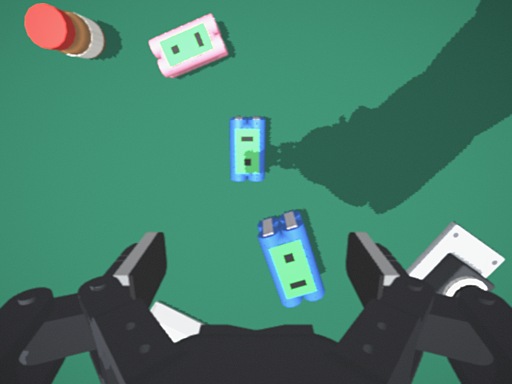

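The small blue pack sits upright in the picture at (248,148), already nearly lined up with the tool. The big blue one is at (291,259) and the pink one at (188,45). Next I'll measure its yaw and centre.

```bash
cat >> h.py <<'E'
def local(P,o=None):
    "world xy -> tool x,y (tool down)"
    from scipy.spatial.transform import Rotation as R
    o=o or readout.get_obs(); q=o["orientation"]
    return R.from_quat([q[1],q[2],q[3],q[0]]).inv().apply(np.asarray(P)-o["position"])
E
python3 - <<'E'
from h import *
im=cv2.imread("pics/w2.png"); hsv=cv2.cvtColor(im,cv2.COLOR_BGR2HSV)
sub=(slice(108,190),slice(220,275))
h=hsv[sub]
m=(h[...,0]>95)&(h[...,0]<130)&(h[...,1]>110)
g=(h[...,2]>170)&(h[...,0]<75)&(h[...,0]>45)
for k,zz in((m,.03),(g,.04),(m|g,.03)):
  rc=np.argwhere(k)+[108,220]
  P=np.array([at("wrist",r,c,zz)[:2] for r,c in rc]).astype(np.float32)
  print(len(rc),cv2.minAreaRect(P))
  (cx,cy),_,_=cv2.minAreaRect(P); print(local([cx,cy,zz]).round(4))
E
```

```text
1109 ((0.47130855917930603, -0.21249675750732422), (0.07379906624555588, 0.040731512010097504), 20.65302085876465)
[ 0.0065 -0.0098  0.2014]
782 ((0.4705805778503418, -0.21284383535385132), (0.0482550673186779, 0.022573869675397873), 20.650833129882812)
[ 0.0073 -0.0098  0.1914]Traceback (most recent call last):
  File "<stdin>", line 9, in <module>
  File "h.py", line 9, in at
    o,v=ray(cam,row,col); return o+v*(z-o[2])/v[2]
        ~~~^^^^^^^^^^^^^
  File "h.py", line 4, in ray
    c=vision.calibration(cam); K=np.array(c["camera_matrix"]);T=np.array(c["T"])
ValueError: time passes only in moves, steps and waits
```

Pack yaw is 20.65°, matching the tool, and the size measures 74 × 41 mm. It needs a shift of about +7 mm in x and -10 mm in y. I'll grip it with the TCP at z = 0.012 so the fingers clear the nest guides later.

{"method": "move_arm", "body": {
  "newtons": 30,
  "moves": [
    {"grip": 1,"rotation": [0,0,0],"offset": [0.14,-0.2,0.4]},
    {"grip": 1,"rotation": [0,0,0],"offset": [0,0,0.8]},
    {"grip": 1,"rotation": [0,0,0],"offset": [0,0,0.8]},
    {"grip": 1,"rotation": [0,0,0],"offset": [0,0,0.8]},
    {"grip": 1,"rotation": [0,0,0],"offset": [0,0,0.8]},
    {"grip": 1,"rotation": [0,0,0],"offset": [0,0,0.5]},
    {"grip": 1,"rotation": [0,0,0],"offset": [0,0,0.28]},
    {"grip": 1,"rotation": [0,0,0],"offset": [0,0,0]},
    {"grip": -1,"rotation": [0,0,0],"offset": [0,0,0]},
    {"grip": -1,"rotation": [0,0,0],"offset": [0,0,0]},
    {"grip": -1,"rotation": [0,0,0],"offset": [0,0,0]},
    {"grip": -1,"rotation": [0,0,0],"offset": [0,0,0]},
    {"grip": -1,"rotation": [0,0,0],"offset": [0,0,0]},
    {"grip": -1,"rotation": [0,0,0],"offset": [0,0,0]},
    {"grip": -1,"rotation": [0,0,0],"offset": [0,0,0]},
    {"grip": -1,"rotation": [0,0,0],"offset": [0,0,0]}
  ]
}}

```text
t: 5.7
position: [0.4717, -0.2133, 0.0134]
orientation: [0.001, -0.181, 0.984, -0.001]
wrist_force: [-0.6, 0.0, 6.9]
finger_gap: 0.0394
finger_force: 31.4
```

The pack is gripped with a 39.4 mm gap and 31 N. I'll lift it and carry it above the nest, turning to the plate's approximate yaw.

{"method": "move_arm", "body": {
  "moves": [
    {"grip": -1,"rotation": [0,0,0],"offset": [0,0,-0.2]},
    {"grip": -1,"rotation": [0,0,0],"offset": [0,0,-0.6]},
    {"grip": -1,"rotation": [0,0,0],"offset": [0,0,-0.9]},
    {"grip": -1,"rotation": [0,0,0],"offset": [0,0,-0.9]},
    {"grip": -1,"rotation": [0,0,0],"offset": [0,0,-0.9]},
    {"grip": -1,"rotation": [0,0,0],"offset": [0,0,-0.8]},
    {"grip": -1,"rotation": [0,0,0],"offset": [-0.33,0.27,0]},
    {"grip": -1,"rotation": [0,0,0],"offset": [-0.66,0.54,0]},
    {"grip": -1,"rotation": [0,0,0],"offset": [-0.66,0.54,0]},
    {"grip": -1,"rotation": [0,0,0],"offset": [-0.66,0.54,0]},
    {"grip": -1,"rotation": [0,0,0],"offset": [-0.66,0.54,0]},
    {"grip": -1,"rotation": [0,0,0],"offset": [-0.66,0.54,0]},
    {"grip": -1,"rotation": [0,0,0],"offset": [-0.66,0.54,0]},
    {"grip": -1,"rotation": [0,0,0],"offset": [-0.66,0.54,0]},
    {"grip": -1,"rotation": [0,0,0.9],"offset": [-0.33,0.27,0]},
    {"grip": -1,"rotation": [0,0,1],"offset": [0,0,0]},
    {"grip": -1,"rotation": [0,0,1],"offset": [0,0,0]},
    {"grip": -1,"rotation": [0,0,1],"offset": [0,0,0]},
    {"grip": -1,"rotation": [0,0,1],"offset": [0,0,0]},
    {"grip": -1,"rotation": [0,0,1],"offset": [0,0,0]}
  ]
}}

```text
t: 7.7
position: [0.6404, 0.0829, 0.2277]
orientation: [-0.0, 0.129, 0.992, -0.0]
wrist_force: [-0.7, 0.8, -2.9]
finger_gap: 0.0395
finger_force: 31.0
```

{"method": "move_arm", "body": {
  "moves": [
    {"grip": -1,"rotation": [0,0,0.5],"offset": [0,0,0]},
    {"grip": -1,"rotation": [0,0,0],"offset": [0,0,0]},
    {"grip": -1,"rotation": [0,0,0],"offset": [0,0,0]}
  ]
}}

```text
t: 8.0
position: [0.6406, 0.0828, 0.2276]
orientation: [-0.0, 0.152, 0.988, -0.0]
wrist_force: [-0.5, 0.3, -1.9]
finger_gap: 0.0396
finger_force: 31.0
```

```bash
python3 - <<'E'
from h import *
save("wrist","w3.png")
o=readout.get_obs(); print(o["t"],o["qpos"].round(2),o["position"].round(4),o["orientation"].round(4))
z=dict(fixture=0,nest=.012,jaw=.012,knob_top=.095,knob_mark=.059,collar_mark=.053,knob_axis=.053)
for n,h in z.items():
    for r in spotter.landmark_of("wrist",n)[:2]:
      P=at("wrist",*r["point"],h); print(n,r,P.round(4)[:2],local(P,o).round(4)[:2])
E
```

```text
8.05 [ 0.13  0.45  0.3   1.42 -0.    0.43] [0.6407 0.0828 0.2275] [-1.000e-04  1.520e-01  9.884e-01 -1.000e-04]
fixture {'point': [114.2, 249.3], 'p': 0.69} [0.5959 0.089 ] [ 0.0446 -0.0075]
nest {'point': [148.3, 251.9], 'p': 0.75} [0.6337 0.0803] [ 0.0058 -0.0044]
jaw {'point': [114.1, 250.1], 'p': 0.84} [0.5953 0.0905] [ 0.0455 -0.0062]
jaw {'point': [62.9, 247.0], 'p': 0.41} [0.5419 0.1042] [ 0.1005 -0.0092]
knob_top {'point': [57.4, 242.4], 'p': 0.87} [0.5437 0.102 ] [ 0.0982 -0.0107]
knob_mark {'point': [82.8, 248.6], 'p': 0.82} [0.5636 0.1002] [ 0.0787 -0.0065]
collar_mark {'point': [82.6, 244.3], 'p': 0.6} [0.562  0.0961] [ 0.079  -0.0109]
knob_axis {'point': [62.2, 249.4], 'p': 0.62} [0.5456 0.1067] [ 0.0979 -0.0057]
knob_axis {'point': [60.0, 242.8], 'p': 0.3} [0.5417 0.1013] [ 0.0999 -0.0121]
```

View pics/w3.png

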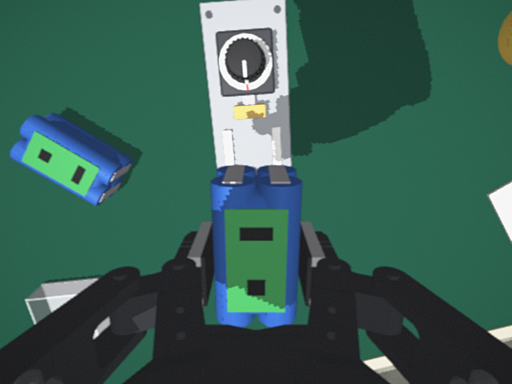

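The plate runs along the image top, cols 201–291, with the knob at (245,60) and the jaw at (250,111). The guides are at (229,147) and (277,140). The nest is partly hidden by the held pack. I'll fit the plate edges to get the yaw and the centreline.

```bash
python3 - <<'E'
from h import *
o=readout.get_obs()
im=cv2.imread("pics/w3.png"); hsv=cv2.cvtColor(im,cv2.COLOR_BGR2HSV); s=hsv[...,1]
c=vision.calibration("wrist")
L=[];Rr=[]
for r in list(range(8,26))+list(range(104,160)):
    row=s[r]<70
    cols=[k for k in range(190,310) if row[k]]
    if cols:
        L.append((r,cols[0]-.5)); Rr.append((r,cols[-1]+.5))
def fit(E):
    P=np.array([at("wrist",r,k,.012)[:2] for r,k in E],np.float32)
    for _ in range(2):
        v=cv2.fitLine(P,cv2.DIST_HUBER,0,.001,.001).ravel()
        d=abs((P-v[2:])@[-v[1],v[0]]); P=P[d<max(.0015,np.median(d)*3)]
    return v,d.mean(),len(P)
for E in (L,Rr):
    v,d,n=fit(E); print(np.degrees(np.arctan2(v[1],v[0])).round(2),v[2:],d,n)
    a=np.radians(-17.5)
    # intersection in tool frame: y at tool x=0 and .05
    q=o["position"]; p0=local([*v[2:],.012],o); dv=local([v[2]+v[0],v[3]+v[1],.012],o)-p0
    print("tool-y at x=0,.05,.1:",[round(p0[1]+(x-p0[0])*dv[1]/dv[0],4) for x in(0,.05,.1)])
# yellow jaw front edge
h=hsv; m=(h[...,0]>15)&(h[...,0]<32)&(h[...,1]>110); m[:, :200]=0;m[:,320:]=0;m[:90]=0;m[130:]=0
rc=np.argwhere(m);print("jaw rows",rc.min(0),rc.max(0))
P=np.array([at("wrist",r,k,.04) for r,k in rc]);l=np.array([local(p,o) for p in P])
print("jaw top at z.04 tool x",np.percentile(l[:,0],[1,5,50,95,99]).round(4),"y",np.percentile(l[:,1],[1,50,99]).round(4))
# pack in hand: green board
g=(h[...,2]>100)&(h[...,0]<75)&(h[...,0]>45);g[:200]=0;g[320:]=0;g[:,:215]=0;g[:,300:]=0
rc=np.argwhere(g);P=np.array([[*local(at("wrist",r,k,o["position"][2]-.012+.04),o)] for r,k in rc],np.float32)
print(cv2.minAreaRect(P[:,:2]))
q=o["orientation"];print("tool y yaw",np.degrees(np.arctan2(2*q[2]**2-1,2*q[1]*q[2])))
E
```

```text
-13.82 [0.5723979  0.04883046] 0.00028748263 74
tool-y at x=0,.05,.1: [np.float64(-0.0494), np.float64(-0.0527), np.float64(-0.056)]
-13.81 [0.5888478  0.13886659] 0.00030372053 74
tool-y at x=0,.05,.1: [np.float64(0.0421), np.float64(0.0389), np.float64(0.0356)]
jaw rows [104 235] [117 265]
jaw top at z.04 tool x [0.0447 0.0447 0.0488 0.057  0.058 ] y [-0.0209 -0.0027  0.0089]Traceback (most recent call last):
  File "<stdin>", line 30, in <module>
  File "h.py", line 9, in at
    o,v=ray(cam,row,col); return o+v*(z-o[2])/v[2]
        ~~~^^^^^^^^^^^^^
  File "h.py", line 4, in ray
    c=vision.calibration(cam); K=np.array(c["camera_matrix"]);T=np.array(c["T"])
ValueError: time passes only in moves, steps and waits
```

```bash
python3 - <<'E'
s=open('h.py').read().replace("def ray(cam,row,col):\n    c=vision.calibration(cam)","C={}\ndef cal(cam):\n    if cam not in C: C[cam]=vision.calibration(cam)\n    return C[cam]\ndef ray(cam,row,col):\n    c=cal(cam)").replace("def proj(cam,P):\n    c=vision.calibration(cam)","def proj(cam,P):\n    c=cal(cam)")
open('h.py','w').write(s)
E
python3 - <<'E'
from h import *
o=readout.get_obs(); print(o["position"])
print("cam in tool",local(cal("wrist")["T"][:3,3],o).round(3))
im=cv2.imread("pics/w3.png"); hsv=h=cv2.cvtColor(im,cv2.COLOR_BGR2HSV); s=h[...,1]
loc=lambda r,k,z:local(at("wrist",r,k,z),o)
for c in (225,245,265):
    col=s[:40,c]<70; r=np.argmax(col); print("plate end row",r,loc(r-.5,c,.012).round(4), "first rows sat",s[:4,c])
m=(h[...,0]>15)&(h[...,0]<32)&(h[...,1]>110); m[:, :200]=0;m[:,320:]=0;m[:90]=0;m[130:]=0
rc=np.argwhere(m)
for r,c in rc[rc[:,0]==rc[:,0].max()][:1]: print("jaw front", loc(r+.5,c,.04).round(4),loc(r+.5,c,.012).round(4))
print("jaw back",loc(rc[:,0].min()-.5,250,.04).round(4))
g=(h[...,2]>90)&(h[...,0]<75)&(h[...,0]>45);g[:200]=0;g[325:]=0;g[:,:218]=0;g[:,298:]=0
rc=np.argwhere(g);P=np.array([loc(r,k,o["position"][2]+.0275) for r,k in rc],np.float32)
print("board",len(rc),cv2.minAreaRect(P[:,:2]))
E
```

```text
[0.64079836 0.0828257  0.22727564]
cam in tool [ 0.072  0.    -0.143]
plate end row 0 [ 0.1623 -0.0316  0.2153] first rows sat [60 18  9  9]
plate end row 0 [ 0.1623 -0.0108  0.2153] first rows sat [13 10 10  9]
plate end row 0 [0.1623 0.0099 0.2153] first rows sat [10  9 10  9]
jaw front [ 0.0441 -0.0112  0.1873] [ 0.0418 -0.0122  0.2153]
jaw back [ 0.0586 -0.0058  0.1873]Traceback (most recent call last):
  File "<stdin>", line 14, in <module>
cv2.error: OpenCV(4.12.0) /io/opencv/modules/imgproc/src/convhull.cpp:143: error: (-215:Assertion failed) total >= 0 && (depth == CV_32F || depth == CV_32S) in function 'convexHull'
```

```bash
python3 - <<'E'
from h import *
o=readout.get_obs()
im=cv2.imread("pics/w3.png"); h=cv2.cvtColor(im,cv2.COLOR_BGR2HSV)
g=((h[...,2]>90)&(h[...,0]<75)&(h[...,0]>45)).astype(np.uint8);g[:200]=0;g[325:]=0;g[:,:218]=0;g[:,298:]=0
g=cv2.morphologyEx(g,cv2.MORPH_OPEN,np.ones((5,5)))
rc=np.argwhere(g);P=np.array([local(at("wrist",r,k,o["position"][2]+.0275),o)[:2] for r,k in rc],np.float32)
print("board",rc.min(0),rc.max(0),cv2.minAreaRect(P))
b=((h[...,0]>100)&(h[...,0]<130)&(h[...,1]>110)).astype(np.uint8);b[:160]=0;b[330:]=0;b[:,:205]=0;b[:,305:]=0
rc=np.argwhere(b);print(rc.min(0),rc.max(0))
E
```

```text
board [209 225] [311 286] ((0.0012579262256622314, 0.0003361580893397331), (0.04924384504556656, 0.025220071896910667), 0.062435925006866455)
[166 211] [327 301]
```

{"method": "move_arm", "body": {
  "moves": [
    {"grip": -1,"rotation": [0,0,0],"offset": [0.1,-0.09,0]},
    {"grip": -1,"rotation": [0,0,-0.61],"offset": [0,0,0.3]},
    {"grip": -1,"rotation": [0,0,0],"offset": [0,0,0.8]},
    {"grip": -1,"rotation": [0,0,0],"offset": [0,0,0.8]},
    {"grip": -1,"rotation": [0,0,0],"offset": [0,0,0.6]},
    {"grip": -1,"rotation": [0,0,0],"offset": [0,0,0]},
    {"grip": -1,"rotation": [0,0,0],"offset": [0,0,0]}
  ]
}}

```text
t: 9.1
position: [0.6345, 0.0799, 0.1029]
orientation: [-0.0, 0.121, 0.993, -0.0]
wrist_force: [0.2, 0.5, -1.9]
finger_gap: 0.0397
finger_force: 31.2
```

```bash
python3 - <<'E'
from h import *
w=save("wrist","w4.png"); o=readout.get_obs(); print(o["position"],o["orientation"])
q=o["orientation"];print("long yaw",np.degrees(np.arctan2(2*q[2]**2-1,2*q[1]*q[2]))-90)
h=cv2.cvtColor(w.copy(),cv2.COLOR_RGB2HSV); loc=lambda r,k,z:local(at("wrist",r,k,z),o)
m=((h[...,0]>15)&(h[...,0]<32)&(h[...,1]>110)).astype(np.uint8);m[:,:170]=0;m[:,350:]=0;m[170:]=0
rc=np.argwhere(m);print(rc.min(0),rc.max(0))
l=np.array([loc(r,k,.04) for r,k in rc]);print("jaw x",l[:,0].min(),l[:,0].max(),"y",l[:,1].min(),l[:,1].max())
s=h[...,1]
for r in range(60,170,15):
    cols=[k for k in range(120,400) if s[r,k]<70]
    if cols: print(r,cols[0],cols[-1],loc(r,cols[0],.012).round(4)[:2],loc(r,cols[-1],.012).round(4)[:2])
s=save("scene","s4.png");d=save("side","d4.png")
a=cv2.resize(s[130:230,235:345],(440,400),interpolation=cv2.INTER_CUBIC)
cv2.imwrite("pics/m4.png",np.hstack([cv2.resize(w,(360,270)),cv2.resize(a,(297,270))])[:,:,::-1])
E
```

```text
[0.63547353 0.08007692 0.10405796] [9.30032090e-04 1.21109277e-01 9.92638730e-01 1.72317474e-04]
long yaw -13.91227146778779
[119 233] [141 280]
jaw x 0.038848355216741605 0.053587727743122794 y -0.014914688170030712 0.016694704532280297
60 193 319 [ 0.0928 -0.0447] [0.0927 0.0456]
75 194 318 [ 0.0826 -0.0446] [0.0825 0.0455]
90 195 317 [ 0.0721 -0.0445] [0.072  0.0453]
105 196 316 [ 0.0614 -0.0443] [0.0613 0.0452]
120 196 316 [ 0.0504 -0.045 ] [0.0503 0.0458]
135 197 315 [ 0.0391 -0.0448] [0.0389 0.0457]
150 198 314 [ 0.0274 -0.0447] [0.0273 0.0455]
165 199 313 [ 0.0154 -0.0446] [0.0153 0.0454]
```

View pics/w4.png

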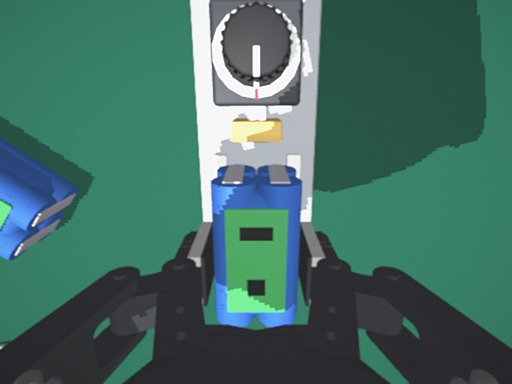

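Close up, the plate is centred to 0.1 mm with yaw matched within 0.1° and a jaw gap of about 2.8 mm. The knob mark points to the nest at (256,60). I'll lower the pack, going slowly at the end.

{"method": "move_arm", "body": {
  "moves": [
    {"grip": -1,"rotation": [0,0,0],"offset": [-0.01,0,0.3]},
    {"grip": -1,"rotation": [0,0,0],"offset": [0,0,0.4]},
    {"grip": -1,"rotation": [0,0,0],"offset": [0,0,0.3]},
    {"grip": -1,"rotation": [0,0,0],"offset": [0,0,0.2]},
    {"grip": -1,"rotation": [0,0,0],"offset": [0,0,0.1]},
    {"grip": -1,"rotation": [0,0,0],"offset": [0,0,0.1]},
    {"grip": -1,"rotation": [0,0,0],"offset": [0,0,0.06]},
    {"grip": -1,"rotation": [0,0,0],"offset": [0,0,0.04]},
    {"grip": -1,"rotation": [0,0,0],"offset": [0,0,0.02]},
    {"grip": -1,"rotation": [0,0,0],"offset": [0,0,0]},
    {"grip": -1,"rotation": [0,0,0],"offset": [0,0,0]}
  ]
}}

```text
t: 10.35
position: [0.6354, 0.0799, 0.0265]
orientation: [0.0, 0.121, 0.993, -0.0]
wrist_force: [0.0, 0.1, -2.2]
finger_gap: 0.0396
finger_force: 31.3
```

{"method": "move_arm", "body": {
  "moves": [
    {"grip": -1,"rotation": [0,0,0],"offset": [0,0,0.02]},
    {"grip": -1,"rotation": [0,0,0],"offset": [0,0,0.01]},
    {"grip": -1,"rotation": [0,0,0],"offset": [0,0,0]},
    {"grip": -1,"rotation": [0,0,0],"offset": [0,0,0]}
  ]
}}

```text
t: 10.75
position: [0.6355, 0.08, 0.0255]
orientation: [0.0, 0.121, 0.993, 0.0]
wrist_force: [-2.2, 0.5, 6.1]
finger_gap: 0.0395
finger_force: 32.3
```

Contact came at the expected height, so the pack is on the plate. I'll release and rise.

{"method": "move_arm", "body": {
  "moves": [
    {"grip": 0.2,"rotation": [0,0,0],"offset": [0,0,0]},
    {"grip": 0.6,"rotation": [0,0,0],"offset": [0,0,0]},
    {"grip": 1,"rotation": [0,0,0],"offset": [0,0,0]},
    {"grip": 1,"rotation": [0,0,0],"offset": [0,0,0]},
    {"grip": 1,"rotation": [0,0,0],"offset": [0,0,0]},
    {"grip": 1,"rotation": [0,0,0],"offset": [0,0,-0.2]},
    {"grip": 1,"rotation": [0,0,0],"offset": [0,0,-0.6]},
    {"grip": 1,"rotation": [0,0,0],"offset": [0,0,-0.9]},
    {"grip": 1,"rotation": [0,0,0],"offset": [0,0,-0.9]},
    {"grip": 1,"rotation": [0,0,0],"offset": [0,0,-0.9]},
    {"grip": 1,"rotation": [0,0,0],"offset": [0,0,-0.5]},
    {"grip": 1,"rotation": [0,0,0],"offset": [0,0,0]},
    {"grip": 1,"rotation": [0,0,0],"offset": [0,0,0]}
  ]
}}

```text
t: 12.05
position: [0.6354, 0.08, 0.2257]
orientation: [0.001, 0.121, 0.993, 0.0]
wrist_force: [-0.0, 0.1, -0.0]
finger_gap: 0.0852
finger_force: 0.0
```

```bash
python3 - <<'E'
from h import *
save("wrist","w5.png"); o=readout.get_obs(); print(o["position"],o["orientation"],o["finger_gap"])
for n,z in dict(knob_top=.095,pack=.012,nest=.012,knob_mark=.059,collar_mark=.053,knob_axis=.053,jaw=.012).items():
    for r in spotter.landmark_of("wrist",n)[:1]:
      P=at("wrist",*r["point"],z); print(n,r,P.round(4)[:2],local(P,o).round(4)[:2])
E
```

```text
[0.63489333 0.07991232 0.22451517] [-2.26492121e-04  1.21088993e-01  9.92641622e-01 -1.19542958e-04] 0.08508280171776791
knob_top {'point': [61.6, 253.9], 'p': 0.85} [0.5421 0.1014] [ 0.0952 -0.0014]
pack {'point': [150.7, 89.8], 'p': 0.79} [ 0.5835 -0.1086] [ 0.0045 -0.1952]
knob_mark {'point': [87.8, 256.3], 'p': 0.6} [0.5625 0.0984] [0.0746 0.0006]
collar_mark {'point': [87.8, 257.1], 'p': 0.69} [0.5627 0.0991] [0.0747 0.0014]
knob_axis {'point': [67.1, 259.2], 'p': 0.74} [0.5446 0.1057] [0.0938 0.0034]
jaw {'point': [119.2, 256.0], 'p': 0.61} [0.5954 0.0899] [0.0407 0.0002]
```

View pics/w5.png

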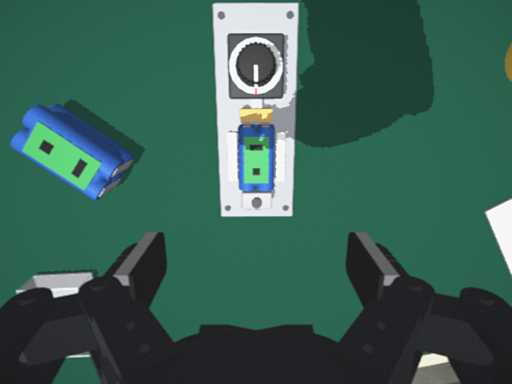

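The pack sits in the nest at (256,157), between the guides, jaw and stop. The knob is about +94.5 mm in tool x. I'll go above it, part way down, and check.

{"method": "move_arm", "body": {
  "newtons": 45,
  "moves": [
    {"grip": 1,"rotation": [0,0,0],"offset": [0.49,0.01,0]},
    {"grip": 1,"rotation": [0,0,0],"offset": [0.9,0,0]},
    {"grip": 1,"rotation": [0,0,0],"offset": [0.5,0,0.4]},
    {"grip": 1,"rotation": [0,0,0],"offset": [0,0,0.8]},
    {"grip": 1,"rotation": [0,0,0],"offset": [0,0,0.4]},
    {"grip": 1,"rotation": [0,0,0],"offset": [0,0,0]},
    {"grip": 1,"rotation": [0,0,0],"offset": [0,0,0]}
  ]
}}

```text
t: 13.15
position: [0.5437, 0.1032, 0.1452]
orientation: [-0.0, 0.121, 0.993, -0.0]
wrist_force: [0.2, -0.7, 0.8]
finger_gap: 0.0855
finger_force: 0.0
```

```bash
python3 - <<'E'
from h import *
w=save("wrist","w6.png"); o=readout.get_obs(); print(o["t"],o["position"],o["qpos"].round(2))
print("TCP axis at z.095 projects to",proj("wrist",[*o["position"][:2],.095]))
for n,z in dict(knob_top=.095,knob_mark=.059,collar_mark=.053,knob_axis=.053).items():
    for r in spotter.landmark_of("wrist",n)[:1]:
      P=at("wrist",*r["point"],z); print(n,r,local(P,o).round(4)[:2])
g=cv2.medianBlur(cv2.cvtColor(w.copy(),cv2.COLOR_RGB2GRAY),5)
m=(g<75).astype(np.uint8); n,l,st,ce=cv2.connectedComponentsWithStats(m)
for s,c in zip(st,ce): 
  if 800<s[4]<40000: print(s,c)
E
```

```text
13.2 [0.54432931 0.10323484 0.14582239] [ 0.19  0.33 -0.11  1.13 -0.    0.43]
TCP axis at z.095 projects to [255.4449155  201.41636677]
knob_top {'point': [202.5, 254.9], 'p': 0.68} [-0.0007 -0.0004]
knob_axis {'point': [184.1, 257.8], 'p': 0.82} [-0.0007  0.0018]
[  290     0   175   174 23766] [376.16717159  77.87073971]
[ 221  139   68   33 1191] [255.35768262 149.37783375]
[ 231  162   49   61 2322] [254.99827735 191.05555556]
```

View pics/w6.png

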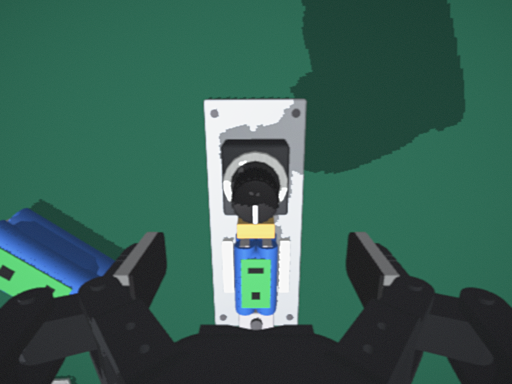

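The knob top at (255,202) is under the tool axis to within 1 mm. I'll descend to TCP z ≈ 0.064 and grip.

{"method": "move_arm", "body": {
  "newtons": 45,
  "moves": [
    {"grip": 1,"rotation": [0,0,0],"offset": [-0.01,0,0.5]},
    {"grip": 1,"rotation": [0,0,0],"offset": [0,0,0.6]},
    {"grip": 1,"rotation": [0,0,0],"offset": [0,0,0.4]},
    {"grip": 1,"rotation": [0,0,0],"offset": [0,0,0.13]},
    {"grip": -1,"rotation": [0,0,0],"offset": [0,0,0]},
    {"grip": -1,"rotation": [0,0,0],"offset": [0,0,0]},
    {"grip": -1,"rotation": [0,0,0],"offset": [0,0,0]},
    {"grip": -1,"rotation": [0,0,0],"offset": [0,0,0]},
    {"grip": -1,"rotation": [0,0,0],"offset": [0,0,0]},
    {"grip": -1,"rotation": [0,0,0],"offset": [0,0,0]},
    {"grip": -1,"rotation": [0,0,0],"offset": [0,0,0]},
    {"grip": -1,"rotation": [0,0,0],"offset": [0,0,0]}
  ]
}}

```text
t: 14.6
position: [0.5447, 0.1024, 0.0647]
orientation: [0.001, 0.121, 0.993, -0.0]
wrist_force: [-2.4, -3.4, 6.6]
finger_gap: 0.0312
finger_force: 44.0
```

```bash
cat > st.py <<'E'
from h import *
from scipy.spatial.transform import Rotation as R
o=readout.get_obs(); q=o["orientation"]
print(round(o["t"],2),"yaw",round(np.degrees(np.arctan2(2*q[2]**2-1,2*q[1]*q[2])),2),"T",o["wrist_torque"].round(3),"F",o["wrist_force"].round(1),"gap",round(o["finger_gap"],4),"ff",round(o["finger_force"],1),"j6",o["qpos"][5].round(3),"e6",o["effort"][5].round(3),o["position"].round(4))
E
python3 st.py
```

```text
14.6 yaw 76.06 T [-0.74   0.299  0.031] F [-2.4 -3.4  6.6] gap 0.0312 ff 44.0 j6 0.43 e6 0.044 [0.5447 0.1024 0.0647]
```

The knob is gripped with little side load. I'll turn 36° clockwise and check the torque.

{"method": "move_arm", "body": {
  "moves": [
    {"grip": -1,"rotation": [0,0,0.3],"offset": [0,0,0]},
    {"grip": -1,"rotation": [0,0,0.7],"offset": [0,0,0]},
    {"grip": -1,"rotation": [0,0,1],"offset": [0,0,0]},
    {"grip": -1,"rotation": [0,0,1],"offset": [0,0,0]},
    {"grip": -1,"rotation": [0,0,1],"offset": [0,0,0]},
    {"grip": -1,"rotation": [0,0,1],"offset": [0,0,0]},
    {"grip": -1,"rotation": [0,0,1],"offset": [0,0,0]}
  ]
}}

```text
t: 15.3
position: [0.5445, 0.102, 0.0647]
orientation: [0.001, 0.424, 0.906, -0.001]
wrist_force: [-3.7, -5.7, 7.8]
finger_gap: 0.0305
finger_force: 44.0
```

```bash
python3 st.py
```

```text
15.3 yaw 39.82 T [-1.22   0.448  0.193] F [-3.7 -5.7  7.8] gap 0.0305 ff 44.0 j6 1.062 e6 -1.526 [0.5445 0.102  0.0647]
```

{"method": "move_arm", "body": {
  "moves": [
    {"grip": -1,"rotation": [0,0,0.8],"offset": [0,0,0]},
    {"grip": -1,"rotation": [0,0,0.7],"offset": [0,0,0]}
  ]
}}

```text
t: 15.5
position: [0.5444, 0.1019, 0.0647]
orientation: [0.001, 0.493, 0.87, -0.001]
wrist_force: [-2.0, -5.4, 7.9]
finger_gap: 0.0309
finger_force: 44.0
```

```bash
python3 st.py
```

```text
15.5 yaw 30.86 T [-1.258  0.519  0.249] F [-2.  -5.4  7.9] gap 0.0309 ff 44.0 j6 1.219 e6 -0.851 [0.5444 0.1019 0.0647]
```

{"method": "move_arm", "body": {
  "moves": [
    {"grip": -1,"rotation": [0,0,0.5],"offset": [0,0,0]},
    {"grip": -1,"rotation": [0,0,0.5],"offset": [0,0,0]}
  ]
}}

```text
t: 15.7
position: [0.5443, 0.1019, 0.0646]
orientation: [0.001, 0.538, 0.843, -0.001]
wrist_force: [-2.2, -6.3, 8.5]
finger_gap: 0.0305
finger_force: 44.0
```

```bash
python3 st.py
```

```text
15.7 yaw 24.93 T [-1.332  0.576  0.145] F [-2.2 -6.3  8.5] gap 0.0305 ff 44.0 j6 1.322 e6 -0.641 [0.5443 0.1019 0.0646]
```

{"method": "move_arm", "body": {
  "moves": [
    {"grip": -1,"rotation": [0,0,0.5],"offset": [0,0,0]},
    {"grip": -1,"rotation": [0,0,0.5],"offset": [0,0,0]}
  ]
}}

```text
t: 15.9
position: [0.5443, 0.1019, 0.0646]
orientation: [0.001, 0.581, 0.814, -0.001]
wrist_force: [-3.8, -6.0, 9.8]
finger_gap: 0.0307
finger_force: 44.0
```

```bash
python3 st.py
```

```text
15.9 yaw 18.93 T [-1.307  0.595  0.176] F [-3.8 -6.   9.8] gap 0.0307 ff 44.0 j6 1.427 e6 -0.667 [0.5443 0.1019 0.0646]
```

{"method": "move_arm", "body": {
  "moves": [
    {"grip": -1,"rotation": [0,0,0.5],"offset": [0,0,0]},
    {"grip": -1,"rotation": [0,0,0.5],"offset": [0,0,0]}
  ]
}}

```text
t: 16.1
position: [0.5442, 0.1019, 0.0647]
orientation: [0.001, 0.623, 0.782, -0.0]
wrist_force: [-3.1, -7.0, 9.5]
finger_gap: 0.0309
finger_force: 44.0
```

```bash
python3 st.py
```

```text
16.1 yaw 12.94 T [-1.364  0.6    0.234] F [-3.1 -7.   9.5] gap 0.0309 ff 44.0 j6 1.531 e6 -0.667 [0.5442 0.1019 0.0647]
```

Torque is still around 0.18–0.2 N m, with the knob at 1.10 rad. I'll carry on.

{"method": "move_arm", "body": {
  "moves": [
    {"grip": -1,"rotation": [0,0,0.5],"offset": [0,0,0]},
    {"grip": -1,"rotation": [0,0,0.5],"offset": [0,0,0]}
  ]
}}

```text
t: 16.3
position: [0.5442, 0.1018, 0.0646]
orientation: [0.001, 0.663, 0.749, -0.001]
wrist_force: [-4.6, -7.2, 9.0]
finger_gap: 0.0311
finger_force: 44.2
```

```bash
python3 st.py
```

```text
16.3 yaw 6.94 T [-1.415  0.64   0.337] F [-4.6 -7.2  9. ] gap 0.0311 ff 44.2 j6 1.636 e6 -0.526 [0.5442 0.1018 0.0646]
```

{"method": "move_arm", "body": {
  "moves": [
    {"grip": -1,"rotation": [0,0,0.5],"offset": [0,0,0]},
    {"grip": -1,"rotation": [0,0,0.5],"offset": [0,0,0]}
  ]
}}

```text
t: 16.5
position: [0.5441, 0.1018, 0.0646]
orientation: [0.001, 0.701, 0.713, -0.0]
wrist_force: [-3.2, -7.0, 8.8]
finger_gap: 0.0305
finger_force: 44.1
```

```bash
python3 st.py
```

```text
16.5 yaw 0.94 T [-1.43   0.673  0.372] F [-3.2 -7.   8.8] gap 0.0305 ff 44.1 j6 1.741 e6 -0.519 [0.5441 0.1018 0.0646]
```

Torque jumped to about 0.34 and e6 shifted by +0.14, then both levelled off. The clutch is slipping, probably by about 0.1–0.2 rad. I'll stop here and check the marks.

```bash
python3 - <<'E'
from h import *
w=save("wrist","w7.png"); o=readout.get_obs()
c=None
for cam in("wrist","scene","side"):
  if cam!="wrist": save(cam,cam+"7.png")
  for n,z in dict(knob_mark=.059,collar_mark=.053).items():
    for r in spotter.landmark_of(cam,n)[:2]:
      P=at(cam,*r["point"],z); d=P[:2]-[.544,.102]; print(cam,n,r,P.round(4)[:2],"r",np.hypot(*d).round(4),"ang",np.degrees(np.arctan2(d[1],d[0])).round(1))
E
python3 st.py
```

```text
scene knob_mark {'point': [171.6, 285.0], 'p': 0.4} [0.5453 0.075 ] r 0.0271 ang -87.2
scene collar_mark {'point': [175.0, 287.3], 'p': 0.59} [0.5569 0.0791] r 0.0263 ang -60.6
side knob_mark {'point': [222.0, 267.7], 'p': 0.72} [0.55   0.0822] r 0.0207 ang -73.2
side knob_mark {'point': [226.7, 237.8], 'p': 0.57} [0.6282 0.1214] r 0.0864 ang 13.0
side collar_mark {'point': [222.7, 269.0], 'p': 0.66} [0.547  0.0769] r 0.0253 ang -83.1
16.95 yaw 1.04 T [-1.388  0.725  0.017] F [-2.5 -6.4  8.7] gap 0.031 ff 44.2 j6 1.739 e6 0.003 [0.5441 0.1018 0.0647]
```

The torque had levelled off over the last two steps, so it's time to let go. I'll open, rise, and verify the marks from above.

{"method": "move_arm", "body": {
  "moves": [
    {"grip": 0.2,"rotation": [0,0,0],"offset": [0,0,0]},
    {"grip": 1,"rotation": [0,0,0],"offset": [0,0,0]},
    {"grip": 1,"rotation": [0,0,0],"offset": [0,0,0]},
    {"grip": 1,"rotation": [0,0,0],"offset": [0,0,0]},
    {"grip": 1,"rotation": [0,0,0],"offset": [0,0,0]},
    {"grip": 1,"rotation": [0,0,0],"offset": [0,0,-0.3]},
    {"grip": 1,"rotation": [0,0,0],"offset": [0,0,-0.8]},
    {"grip": 1,"rotation": [0,0,0],"offset": [0,0,-0.9]},
    {"grip": 1,"rotation": [-0.0,0,-1],"offset": [0,0,-0.4]},
    {"grip": 1,"rotation": [0,0,-1],"offset": [0,0,0]},
    {"grip": 1,"rotation": [0,0,-1],"offset": [0,0,0]},
    {"grip": 1,"rotation": [0,0,-1],"offset": [0,0,0]},
    {"grip": 1,"rotation": [0,0,-1],"offset": [0,0,0]},
    {"grip": 1,"rotation": [0,0,-1],"offset": [0,0,0]},
    {"grip": 1,"rotation": [0,0,-1],"offset": [0,0,0]},
    {"grip": 1,"rotation": [0,0,-1],"offset": [0,0,0]},
    {"grip": 1,"rotation": [0,0,-1],"offset": [0,0,0]},
    {"grip": 1,"rotation": [0,0,-1],"offset": [0,0,0]},
    {"grip": 1,"rotation": [0,0,-1],"offset": [-0.6,0,0]},
    {"grip": 1,"rotation": [0,0,0],"offset": [-0.6,0,0]}
  ]
}}

```text
t: 18.95
position: [0.5982, 0.0767, 0.1837]
orientation: [0.0, 0.196, 0.981, 0.0]
wrist_force: [0.3, 0.5, -0.0]
finger_gap: 0.0856
finger_force: 0.0
```

```bash
python3 - <<'E'
from h import *
w=save("wrist","w8.png"); o=readout.get_obs(); print(o["t"],o["position"],o["finger_gap"],o["wrist_force"])
ax=np.array([.5445,.1025])
for n,z in dict(knob_top=.095,knob_mark=.059,collar_mark=.053).items():
    for r in spotter.landmark_of("wrist",n)[:2]:
      P=at("wrist",*r["point"],z); d=P[:2]-ax; print(n,r,P.round(4)[:2],"r",np.hypot(*d).round(4),"ang",np.degrees(np.arctan2(d[1],d[0])).round(1))
x,y=proj("wrist",[*ax,.06]).astype(int); print("axis px",x,y)
y0=max(0,y-70);x0=max(0,x-100);c=w[y0:y0+200,x0:x0+200]
cv2.imwrite("pics/c8.png",cv2.resize(c,(600,600),interpolation=cv2.INTER_CUBIC)[:,:,::-1]); print(x0,y0,c.shape)
E
```

```text
19.0 [0.6025089  0.07511268 0.18307282] 0.08536357342076924 [ 2.2081039  -1.6071418   0.09824767]
knob_top {'point': [107.8, 258.8], 'p': 0.66} [0.5468 0.1013] r 0.0026 ang -27.6
knob_top {'point': [194.8, 270.4], 'p': 0.49} [0.6127 0.0835] r 0.0708 ang -15.6
knob_mark {'point': [114.7, 237.2], 'p': 0.62} [0.5468 0.0816] r 0.021 ang -83.7
collar_mark {'point': [115.6, 240.3], 'p': 0.95} [0.5489 0.0833] r 0.0197 ang -77.2
axis px 258 102
158 32 (200, 200, 3)
```

View pics/c8.png

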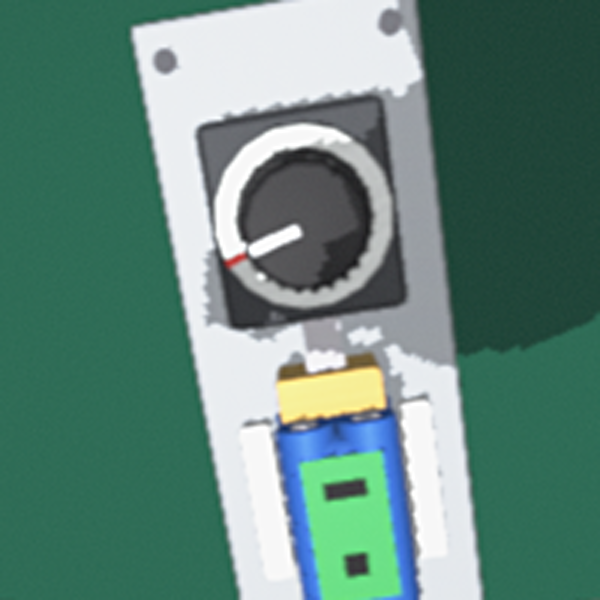

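The crop shows the jaw against the pack. The red collar mark at (235,261) and the knob's white line at (275,240) lie nearly in line. I'll quantify the slip with the arm at rest.

```bash
python3 - <<'E'
from h import *
res=[]
for i in range(4):
  C.clear(); w=vision.read_camera("wrist"); cal("wrist")
  v=w.astype(int); x,y=proj("wrist",[.5445,.1025,.06]).astype(int)
  hs=cv2.cvtColor(w.copy(),cv2.COLOR_RGB2HSV)
  sub=np.zeros(w.shape[:2],bool); sub[y-45:y+50,x-45:x+45]=True
  red=sub&((hs[...,0]<8)|(hs[...,0]>172))&(hs[...,1]>110)&(hs[...,2]>90)
  rr=np.argwhere(red); P=at("wrist",*rr.mean(0),.053); 
  # knob line: bright pixels on the knob top
  kx,ky=proj("wrist",[.5445,.1025,.095]); Y,X=np.mgrid[:w.shape[0],:w.shape[1]]
  wl=((X-kx)**2+(Y-ky)**2<18**2)&(hs[...,2]>150)&(hs[...,1]<60)
  ww=np.argwhere(wl); Q=np.array([at("wrist",r,c,.095)[:2] for r,c in ww],np.float32)
  l=cv2.fitLine(Q,cv2.DIST_L2,0,.01,.01).ravel()
  a=lambda p:np.degrees(np.arctan2(*(p[:2]-np.array([.5445,.1025]))[::-1]))
  print(len(rr),"collar",P.round(4),a(P).round(1),"| line n",len(ww),"dir",np.degrees(np.arctan2(l[1],l[0])).round(1),"cen",Q.mean(0).round(4),a(Q.mean(0)).round(1),
   [ (n,np.round(a(at("wrist",*r["point"],z)),1)) for n,z in(("knob_mark",.059),("collar_mark",.053)) for r in spotter.landmark_of("wrist",n)[:1]])
E
python3 st.py
```

```text
14 collar [0.5466 0.0792 0.053 ] -84.8 | line n 85 dir -88.5 cen [0.5437 0.0954] -96.6 [('knob_mark', np.float64(-91.3)), ('collar_mark', np.float64(-84.1))]
14 collar [0.5473 0.0789 0.053 ] -83.3 | line n 84 dir -88.7 cen [0.5443 0.0952] -92.0 [('knob_mark', np.float64(-92.3)), ('collar_mark', np.float64(-81.3))]
15 collar [0.5471 0.0794 0.053 ] -83.6 | line n 82 dir -89.1 cen [0.5443 0.0952] -91.5 [('knob_mark', np.float64(-85.9)), ('collar_mark', np.float64(-87.4))]
15 collar [0.5471 0.0797 0.053 ] -83.5 | line n 84 dir -88.7 cen [0.5442 0.0952] -92.4 [('knob_mark', np.float64(-87.6)), ('collar_mark', np.float64(-86.9))]
19.75 yaw 67.09 T [ 0.    -0.012 -0.087] F [0.1 0.1 0.6] gap 0.0855 ff 0.0 j6 0.528 e6 0.001 [0.5979 0.0769 0.1834]
```

The knob line reads -88.7°, as turned, and the collar about -83.5°. That is a slip of about 5° (0.09 rad): the clutch has slipped, well under the 36° limit. The jaw is on the pack and the robot is clear, so I'm handing in.

```bash
python3 -c "
from station import workorder
print(workorder.job_done())"
```

```text
the job is handed in; nothing more can be done
None
```

I set the pack flat in the nest and released it, closed the jaw until the clutch slipped about 0.09 rad (limit about 0.63), let go of the knob, and handed the job in at about 20 s of the 61 s allowed.

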